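Lay out a macaron tasting from dark to pale

TASK

Set out the macaron tasting on the slate board: take the dark brown, milk brown, caramel and cream macarons from the baking tray (the pink ones are not part of it) and put one in the middle of each white dish, in order of shade, so that the darkest is next to the blue coffee cup and the palest next to the milk jug. Set each one down flat without dropping it or tipping it over, and leave the cup and the jug standing where they are.

Things in the scene. Friction and masses are not known exactly. Their poses are not given: they have to be found in the camera images.
- macaron_dark_mid (a point): Macaron, almost black-brown (dark chocolate), the darkest: rigid disc 46 mm across, 27 mm high, 25 g. The point is its centre, half-way up. It starts flat on a baking tray (floor 4 mm above the table, rim 25 mm high, turned at most 9 deg) among six, two of them pink and unlisted. Clear beside it: at least 38 mm to neighbours left and right (along y), 25 mm fore and aft, 25 mm to the rim.
- macaron_milk_mid (a point): Macaron, medium brown (milk chocolate), the second darkest: rigid disc 46 mm across, 27 mm high, 25 g. The point is its centre, half-way up. It starts flat on a baking tray (floor 4 mm above the table, rim 25 mm high, turned at most 9 deg) among six, two of them pink and unlisted. Clear beside it: at least 38 mm to neighbours left and right (along y), 25 mm fore and aft, 25 mm to the rim.
- macaron_caramel_mid (a point): Macaron, golden tan (caramel), the second palest: rigid disc 46 mm across, 27 mm high, 25 g. The point is its centre, half-way up. It starts flat on a baking tray (floor 4 mm above the table, rim 25 mm high, turned at most 9 deg) among six, two of them pink and unlisted. Clear beside it: at least 38 mm to neighbours left and right (along y), 25 mm fore and aft, 25 mm to the rim.
- macaron_cream_mid (a point): Macaron, pale ivory (vanilla cream), the palest: rigid disc 46 mm across, 27 mm high, 25 g. The point is its centre, half-way up. It starts flat on a baking tray (floor 4 mm above the table, rim 25 mm high, turned at most 9 deg) among six, two of them pink and unlisted. Clear beside it: at least 38 mm to neighbours left and right (along y), 25 mm fore and aft, 25 mm to the rim.
- dish_a: One of four alike flat, fixed white porcelain dishes, 60 mm across, 6 mm high, flat top 18 mm above the work surface, gold edge; origin: centre of its underside, on the black slate board. They stand in a row about 66 mm apart that runs away from the robot, at most 25 deg off +x. The letter says nothing of its place in the row: read its position.
- dish_b: One of four alike flat, fixed white porcelain dishes, 60 mm across, 6 mm high, flat top 18 mm above the work surface, gold edge; origin: centre of its underside, on the black slate board. They stand in a row about 66 mm apart that runs away from the robot, at most 25 deg off +x. The letter says nothing of its place in the row: read its position.
- dish_c: One of four alike flat, fixed white porcelain dishes, 60 mm across, 6 mm high, flat top 18 mm above the work surface, gold edge; origin: centre of its underside, on the black slate board. They stand in a row about 66 mm apart that runs away from the robot, at most 25 deg off +x. The letter says nothing of its place in the row: read its position.
- dish_d: One of four alike flat, fixed white porcelain dishes, 60 mm across, 6 mm high, flat top 18 mm above the work surface, gold edge; origin: centre of its underside, on the black slate board. They stand in a row about 66 mm apart that runs away from the robot, at most 25 deg off +x. The letter says nothing of its place in the row: read its position.
- coffee_cup: Blue coffee cup, empty, 62 mm across the mouth and 58 mm high, small handle pointing sideways off the board; stands loose on the slate board at one end of the row of dishes, about 86 mm beyond the centre of the last dish. Origin at the centre of its underside.
- milk_jug: Small bellied stainless steel milk jug, empty, 62 mm across and 64 mm high, handle pointing sideways off the board; stands loose on the slate board at the other end of the row, about 86 mm beyond the centre of the last dish there. Origin at the centre of its underside.
Mind the look-alikes: they are no part of the job. What is meant by the part that bears macaron_dark_mid is not green or turquoise, and is the larger of those in its own colour.

How it is judged:
At the end, for the whole second after the job is handed in: Each of the four macarons lies flat (within 0.15 rad) on a dish of its own, its centre within 12 mm of the dish's centre, in the order dark, milk, caramel, cream counted from the dish next to the coffee cup; all are released and at rest (((horizontal distance between macaron_dark_mid and dish_a below 0.012 m and z of macaron_dark_mid in the frame of dish_a between 0.0165 and 0.0225 m) or (horizontal distance between macaron_dark_mid and dish_b below 0.012 m and z of macaron_dark_mid in the frame of dish_b between 0.0165 and 0.0225 m) or (horizontal distance between macaron_dark_mid and dish_c below 0.012 m and z of macaron_dark_mid in the frame of dish_c between 0.0165 and 0.0225 m) or (horizontal distance between macaron_dark_mid and dish_d below 0.012 m and z of macaron_dark_mid in the frame of dish_d between 0.0165 and 0.0225 m)) and horizontal distance between macaron_dark_mid and coffee_cup between 0 and 0.119 m and angle between each of macaron_dark_mid, macaron_milk_mid, macaron_caramel_mid, macaron_cream_mid's own z axis and vertical below 0.15 rad and linear speed of each of macaron_dark, macaron_milk, macaron_caramel, macaron_cream below 0.02 m/s and contact force between each of macaron_dark, macaron_milk, macaron_caramel, macaron_cream and the fingers below 0.05 N and ((horizontal distance between macaron_milk_mid and dish_a below 0.012 m and z of macaron_milk_mid in the frame of dish_a between 0.0165 and 0.0225 m) or (horizontal distance between macaron_milk_mid and dish_b below 0.012 m and z of macaron_milk_mid in the frame of dish_b between 0.0165 and 0.0225 m) or (horizontal distance between macaron_milk_mid and dish_c below 0.012 m and z of macaron_milk_mid in the frame of dish_c between 0.0165 and 0.0225 m) or (horizontal distance between macaron_milk_mid and dish_d below 0.012 m and z of macaron_milk_mid in the frame of dish_d between 0.0165 and 0.0225 m)) and horizontal distance between macaron_milk_mid and coffee_cup between 0.119 and 0.185 m and ((horizontal distance between macaron_caramel_mid and dish_a below 0.012 m and z of macaron_caramel_mid in the frame of dish_a between 0.0165 and 0.0225 m) or (horizontal distance between macaron_caramel_mid and dish_b below 0.012 m and z of macaron_caramel_mid in the frame of dish_b between 0.0165 and 0.0225 m) or (horizontal distance between macaron_caramel_mid and dish_c below 0.012 m and z of macaron_caramel_mid in the frame of dish_c between 0.0165 and 0.0225 m) or (horizontal distance between macaron_caramel_mid and dish_d below 0.012 m and z of macaron_caramel_mid in the frame of dish_d between 0.0165 and 0.0225 m)) and horizontal distance between macaron_caramel_mid and coffee_cup between 0.185 and 0.251 m and ((horizontal distance between macaron_cream_mid and dish_a below 0.012 m and z of macaron_cream_mid in the frame of dish_a between 0.0165 and 0.0225 m) or (horizontal distance between macaron_cream_mid and dish_b below 0.012 m and z of macaron_cream_mid in the frame of dish_b between 0.0165 and 0.0225 m) or (horizontal distance between macaron_cream_mid and dish_c below 0.012 m and z of macaron_cream_mid in the frame of dish_c between 0.0165 and 0.0225 m) or (horizontal distance between macaron_cream_mid and dish_d below 0.012 m and z of macaron_cream_mid in the frame of dish_d between 0.0165 and 0.0225 m)) and horizontal distance between macaron_cream_mid and coffee_cup between 0.251 and 0.32 m); the robot touches nothing.
It fails at once if the coffee cup is pushed more than 15 mm from its place or tipped over (distance of coffee_cup from where it was at the start of the episode above 0.015 m or angle between coffee_cup's own z axis and vertical above 0.3 rad).
It fails at once if the milk jug is pushed more than 15 mm from its place or tipped over (distance of milk_jug from where it was at the start of the episode above 0.015 m or angle between milk_jug's own z axis and vertical above 0.3 rad).
It fails at once if one of the four macarons is dropped or thrown (moves faster than 0.6 m/s with no finger touching it: a fall of about 2 cm) ((linear speed of macaron_dark above 0.6 m/s and contact force between macaron_dark and the fingers below 0.01 N) or (linear speed of macaron_milk above 0.6 m/s and contact force between macaron_milk and the fingers below 0.01 N) or (linear speed of macaron_caramel above 0.6 m/s and contact force between macaron_caramel and the fingers below 0.01 N) or (linear speed of macaron_cream above 0.6 m/s and contact force between macaron_cream and the fingers below 0.01 N)).
It fails at once if one of the four macarons is tipped up on its edge or over (more than 45 degrees) (angle between any of macaron_dark_mid, macaron_milk_mid, macaron_caramel_mid, macaron_cream_mid's own z axis and vertical above 0.8 rad).
It also fails if it takes over 102 s, if anything falls off the work surface, if the arm or the gripper's body presses on something with over 40 N, if the wrist force passes 120 N, or if a joint passes its speed limit or range.

ROBOT

A 7-joint arm with a two-finger parallel gripper is mounted at the origin on the work surface. World frame = base frame: x ahead of the robot, y to its left, z up, the work surface at z = 0. Lengths are in m, angles in rad, forces in N, time in s.
With the tool pointing down it reaches from about 0.425 to 0.8 m from the base axis. Payload 8.3 kg.
Tool frame: the origin (TCP) lies on the mounting face of the last link; the fingertips stand 173 mm ahead of it and the grasp point (between the pads) lies 155 mm ahead of it; z points along the fingers, y is the line along which they close (so a half turn about z gives the same grasp; the last joint's range is limited). The gripper opens to 85 mm and grips with 20 to 120 N. Pads are 22 mm wide; open, the fingers measure 114 mm over their backs; the gripper's body (76 mm by 85 mm) begins 54 mm behind the grasp point. The pads swing forward as they close: fully open they stand 13 mm farther back than shut.
Start: joints at [1.185, 0.383, 0.016, 1.37, -0.006, 1.388, -0.046], TCP at [0.198, -0.593, 0.405] pointing down, gripper open.
Joint ranges: [-2.95, 2.95], [-0.25, 2.06], [-1.52, 1.56], [0.18, 2.33], [-1.44, 4.58], [0.02, 2.06], [-3.01, 3.01]. Speed limits (rad/s): [2.39, 2.39, 3.01, 3.01, 3.14, 3.14, 3.14].

INTERFACE

Orientations are given as a unit quaternion [x, y, z, w].
In Python, from station import get_obs, read_camera, job_done gives the robot as it stands.
- The arm moves only by the tool send_rows, never from a script. Its argument "deltas" is a list that holds one entry, the list of rows, each a list of 7 numbers: the turn, a rotation vector about the tool's x, y, z normalised to -1 to 1, where 1 is 1.5 rad, then the shift along the tool's x, y, z normalised to -1 to 1, where 1 is 10 cm, then the opening, from -1 (shut) to 1 (fully open), so that 0 is half open. A call has 1 to 12 rows; each row is the pose to reach, as a shift and turn from the pose commanded when the call began, along the tool's axes at that moment; what a row does not reach only later rows make up. A row lasts 1/12 s, in which the tool goes at most 41.7 mm and 7.16 degrees, less where a joint would pass 70% of its speed; a pose out of reach is approached as far as the arm can. A call with a number of a shift or a turn outside -1 to 1 is refused whole. A call with a gripper value outside its range is refused whole. The fingers move at their own pace and stop on an object; "grip_force" is the grip in N (left out, the last holds). Time passes only in rows, so rows that repeat a pose let the fingers close. It gives the time, the measured TCP pose, the force, the opening and the grip force at its end, in the units of the state.
- get_obs(): the state, without advancing time (a new reading comes with each control period).
- read_camera(name): name is "scene" or "top" or "wrist"; returns a dict with "pixels" (400x640x3 uint8, blue, green, red), "depth" (400x640 float32, m along the optical axis (not along the pixel's ray), 0 where there is no reading), "vfov" (degrees; the focal length in pixels is half the picture's height over the tangent of half this angle, whatever the lens; pixels are square), "cx", "cy" (the principal point, pixels), "rvec" (rotation vector, rad) and "tvec" (3), from world to camera coordinates, as OpenCV has them. Camera axes: x right, y down, z forward; pixel columns grow to the right and rows downward; lengths in m; the calibration is good to about 2 mm. A picture is of the moment at which its call begins.
- job_done(): hands the job in; it is judged then, once.
The state is a dict: "time_s": time; "qpos": joint angles; "qd": joint speeds; "tau": joint torques, N m; "ee_pos": TCP position; "tcp_rot": TCP orientation; "force": force on the tool from outside, world axes, zero at the start; "wrist_torque": the same for the moment, N m; "finger_gap": opening from 0.0 (shut) to 1.0 (fully open); "finger_force": force on a finger pad.
Only numpy, scipy, OpenCV 4.12 (cv2) and the standard library are available. Lean on these libraries where they do the work, as an engineer would, in place of code of your own. Each camera call takes 0.05 s, during which the arm holds its last target. There are 200 camera calls.

## Working session

There is one attempt and no reset: what is moved stays moved. The work goes in short steps, Python scripts to look and compute and a tool call to move; the robot and the scene stay as the last step left them, time stands still between calls to the robot, and variables do not carry over. Pictures are saved under pics/ and viewed, at most 14 in all, crops included, and the job is handed in when it is done.

Besides the shell and the picture viewer there is one more tool, called as name(argument=value, ...), one argument or row to a line, values as JSON. send_rows: Moves the arm, as the interface text tells. Scaled input: -1 to 1 covers 10 cm each way for a shift and 1.5 rad each way for a turn. Its arguments: {"type":"object","properties":{"deltas":{"type":"array","items":{"type":"array","items":{"type":"array","items":{"type":"number","minimum":-1,"maximum":1}}}},"grip_force":{"type":"number"}},"required":["deltas"]}

```bash
ls; mkdir -p pics
cat > h.py <<'E'
import numpy as np, cv2
from station import get_obs, read_camera, job_done
from scipy.spatial.transform import Rotation as R
def cam(n):
    c=read_camera(n); c['f']=200/np.tan(np.radians(c['vfov'])/2)
    c['Rm']=cv2.Rodrigues(np.array(c['rvec'],float))[0]; c['t']=np.array(c['tvec'],float).reshape(3); return c
def ray(c,u,v,z):
    d=c['Rm'].T@np.array([(u-c['cx'])/c['f'],(v-c['cy'])/c['f'],1]); o=-c['Rm'].T@c['t']
    return o+d*(z-o[2])/d[2]
def cloud(c):
    v,u=np.mgrid[:400,:640]; D=c['depth']
    P=np.stack([(u-c['cx'])/c['f']*D,(v-c['cy'])/c['f']*D,D],-1)
    return (P-c['t'])@c['Rm']
E
python3 - <<'E'
from h import *
o=get_obs(); print(o['time_s'],o['ee_pos'],o['tcp_rot'],o['finger_gap'],o['force'])
ims=[]
for n in('top','scene'):
    c=cam(n); print(n,c['vfov'],c['cx'],c['cy'],-c['Rm'].T@c['t'],c['Rm'].round(2).tolist(),(c['depth']>0).mean()); cv2.imwrite(f'pics/{n}0.png',c['pixels'])
E
```

```text
pics
0.0 [ 0.19826815 -0.59254096  0.4036497 ] [ 9.86995794e-01  1.60742930e-01 -1.79484850e-04 -9.90553042e-04] 1.0029576978995092 [-0.79267266 -0.86882569  0.14096351]
top 49.45943956614873 320.30515408626616 203.49183418249186 [ 0.45563399 -0.01138248  1.01529379] [[0.03, -1.0, -0.01], [-0.99, -0.03, -0.1], [0.1, 0.01, -0.99]] 0.99601171875
scene 55.11531107177813 322.382645551266 194.4872339522896 [ 0.90202785 -0.33313002  0.54924645] [[0.64, 0.77, 0.0], [0.55, -0.46, -0.7], [-0.53, 0.45, -0.72]] 0.99599609375
```

View pics/top0.png

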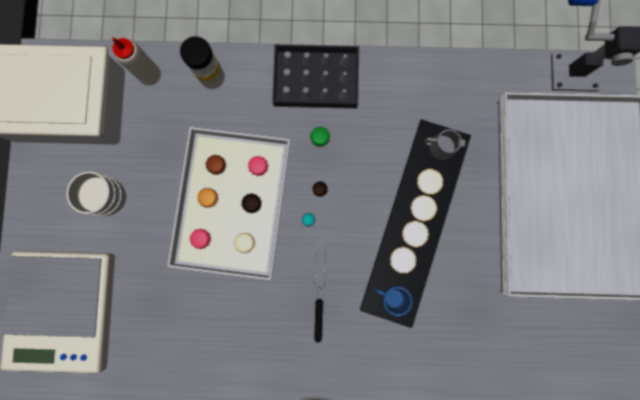

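View pics/scene0.png

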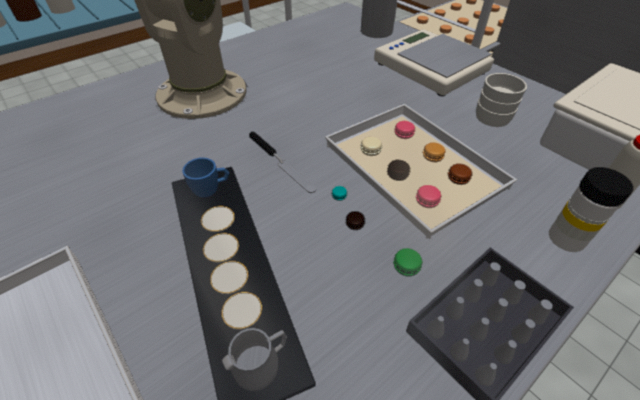

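The top view shows the tray with milk (216,164), caramel (207,197), dark (251,203), cream (244,243) and pinks at (258,166) and (200,239). Dishes run from (403,260) by the cup (397,300) to (430,181) by the jug (447,143). The small dark macaron at (320,189) and the green and turquoise ones are look-alikes. The scene view agrees.

```bash
cat > meas.py <<'E'
from h import *
def macs(c,seeds,r=18,zr=None):
    P=cloud(c); out={}
    hsv=cv2.cvtColor(c['pixels'],cv2.COLOR_BGR2HSV)
    v,u=np.mgrid[:400,:640]
    for k,(su,sv,z0,z1) in seeds.items():
        m=((u-su)**2+(v-sv)**2<r*r)&(P[...,2]>z0)&(P[...,2]<z1)
        q=P[m]; zt=np.median(q[:,2]); 
        cs=cv2.findContours(m.astype(np.uint8),0,1)[0]
        cc=max(cs,key=cv2.contourArea); (x,y),rad=cv2.minEnclosingCircle(cc)
        h=cv2.convexHull(cc)[:,0].astype(float)
        e=cv2.fitEllipse(h.astype(np.float32)) if len(h)>5 else None
        mu,mv=u[m].mean(),v[m].mean()
        out[k]=(mu,mv,zt,m.sum(),q[:,:2].mean(0),rad,c['pixels'][m].mean(0).round())
    return out
E
python3 - <<'E'
from meas import *
S={'top':dict(milk=(216,164),caramel=(207,197),dark=(251,203),cream=(244,243),d1=(403,260),d2=(415,234),d3=(424,208),d4=(430,181),cup=(397,300),jug=(447,143)),
'scene':dict(milk=(460,173),caramel=(434,151),dark=(399,169),cream=(371,145),d1=(218,218),d2=(221,247),d3=(229,277),d4=(241,310),cup=(201,177),jug=(254,358))}
for n in S:
    c=cam(n); P=cloud(c)
    print(n, 'table z',[P[v,u,2].round(4) for u,v in ([(340,280),(350,150)] if n=='top' else [(300,220),(130,200)])])
    for k,(u,v) in S[n].items():
        print(k, P[v-1:v+2,u-1:u+2].reshape(-1,3).mean(0).round(4))
    if n=='top':
        s={k:(u,v,.02 if k[0]!='d' or k=='dark' else .0155,.05 if k[0]!='d' or k=='dark' else .025) for k,(u,v) in S[n].items() if k not in('cup','jug')}
        s['cup']=(397,300,.045,.08); s['jug']=(447,143,.045,.08)
        for k,t in macs(c,s).items():
            print(k,[np.round(x,4).tolist() for x in t], ray(c,t[0],t[1],t[2]).round(4))
E
```

```text
top table z [np.float64(0.0014), np.float64(0.0012)]
milk [0.6402 0.2422 0.0313]
caramel [0.5632 0.2588 0.0319]
dark [0.552  0.1577 0.031 ]
cream [0.4608 0.1694 0.0327]
d1 [ 0.4318 -0.1916  0.0188]
d2 [ 0.4915 -0.2187  0.0179]
d3 [ 0.5517 -0.2388  0.0192]
d4 [ 0.6148 -0.2526  0.0188]
cup [ 0.3421 -0.1787  0.0188]
jug [ 0.7058 -0.2926  0.0173]
milk [215.1291, 164.0762, 0.0304, 302, [0.6402, 0.2445], 10.0786, [40.0, 63.0, 112.0]] [0.6401 0.2444 0.0304]
caramel [207.1032, 197.2613, 0.0302, 310, [0.5628, 0.2591], 10.1055, [65.0, 126.0, 180.0]] [0.5627 0.259  0.0302]
dark [251.0575, 202.7859, 0.0302, 313, [0.5526, 0.1578], 10.2164, [35.0, 39.0, 49.0]] [0.5526 0.1577 0.0302]
cream [244.15, 242.3531, 0.0305, 320, [0.4623, 0.1696], 10.5016, [167.0, 190.0, 195.0]] [0.4622 0.1695 0.0305]
d1 [403.2047, 259.4291, 0.0188, 557, [0.4331, -0.192], 14.536, [182.0, 182.0, 184.0]] [ 0.4331 -0.192   0.0188]
d2 [415.2799, 233.5631, 0.019, 586, [0.4925, -0.2191], 13.5072, [179.0, 183.0, 185.0]] [ 0.4925 -0.2191  0.019 ]
d3 [423.2867, 207.8617, 0.0189, 593, [0.552, -0.2373], 13.8104, [176.0, 183.0, 185.0]] [ 0.552  -0.2373  0.0189]
d4 [429.5379, 181.8289, 0.0188, 567, [0.6129, -0.2516], 14.1638, [167.0, 177.0, 180.0]] [ 0.6129 -0.2516  0.0188]
cup [397.7778, 301.4545, 0.0682, 297, [0.3442, -0.1728], 16.597, [90.0, 58.0, 34.0]] [ 0.3447 -0.1721  0.0682]
jug [447.661, 142.6921, 0.0694, 354, [0.6942, -0.2802], 17.4643, [69.0, 67.0, 68.0]] [ 0.6935 -0.2794  0.0694]
scene table z [np.float64(0.0008), np.float64(0.0004)]
milk [0.6473 0.2377 0.0312]
caramel [0.5701 0.253  0.0306]
dark [0.5615 0.1533 0.031 ]
cream [0.4712 0.1639 0.0314]
d1 [ 0.4327 -0.1872  0.0183]
d2 [ 0.4938 -0.2155  0.0186]
d3 [ 0.554  -0.235   0.0187]
d4 [ 0.6146 -0.2501  0.0178]
cup [ 0.3514 -0.1708  0.0519]
jug [ 0.6867 -0.2736  0.0176]
```

Run:
```python
from h import *
S={'top':[(403,260),(415,234),(424,208),(430,181)],'scene':[(218,218),(221,247),(229,277),(241,310)]}
for n in S:
    c=cam(n); hsv=cv2.cvtColor(c['pixels'],cv2.COLOR_BGR2HSV)
    m=(hsv[...,2]>110).astype(np.uint8)
    L=cv2.connectedComponents(m,connectivity=4)[1]
    Q=[]
    for u,v in S[n]:
        k=(L==L[v,u]).astype(np.uint8); cc=max(cv2.findContours(k,0,1)[0],key=cv2.contourArea)
        e=cv2.fitEllipse(cc); Q.append(ray(c,*e[0],.018)[:2]); print(n,k.sum(),np.round(e[0],1),np.round(e[1],1),Q[-1].round(4))
    Q=np.array(Q); print(np.linalg.norm(np.diff(Q,axis=0),axis=1).round(4))
    d=Q[3]-Q[0]; print(np.degrees(np.arctan2(d[1],d[0])))
    mac=dict(milk=((216,164),(460,173)),caramel=((207,197),(434,151)),dark=((251,203),(399,169)),cream=((244,243),(371,145)))
    P=cloud(c); v,u=np.mgrid[:400,:640]
    for k,s in mac.items():
        su,sv=s[n=='scene']; w=((u-su)**2+(v-sv)**2<22**2)&(P[...,2]>.0265)&(P[...,2]<.04)
        q=P[w][:,:2]; (x,y),r=cv2.minEnclosingCircle(q.astype(np.float32)); print(k,q.mean(0).round(4),(round(x,4),round(y,4),round(r,4)))
```

```text
top 548 [402.7 259.7] [25.2 25.9] [ 0.4324 -0.1911]
top 546 [415.  233.5] [25.1 25.9] [ 0.4928 -0.2187]
top 530 [423.4 207.7] [24.8 25.4] [ 0.5524 -0.2377]
top 522 [429.7 181.1] [24.4 25.4] [ 0.6147 -0.2522]
[0.0664 0.0626 0.0639]
-18.5496482006526
milk [0.6409 0.2454] (0.6409, 0.2454, 0.0226)
caramel [0.5636 0.2598] (0.5634, 0.2604, 0.0222)
dark [0.5531 0.1581] (0.5531, 0.1582, 0.0225)
cream [0.4621 0.1699] (0.4627, 0.1709, 0.0228)
scene 643 [217.2 218.3] [23.3 32.9] [ 0.4322 -0.1886]
scene 787 [220.5 247.1] [26.7 35.4] [ 0.4929 -0.2162]
scene 944 [228.7 276.8] [30.3 37.7] [ 0.5529 -0.235 ]
scene 1156 [241.3 310. ] [34.5 40.7] [ 0.615  -0.2497]
[0.0667 0.0628 0.0638]
-18.492227219396245
milk [0.6431 0.2463] (0.6415, 0.2485, 0.0223)
caramel [0.5651 0.2636] (0.5539, 0.2853, 0.0467)
dark [0.5555 0.1592] (0.5539, 0.1611, 0.0216)
cream [0.4651 0.1714] (0.4637, 0.1737, 0.0218)
```

send_rows(
  deltas=[
    [[0,0,0.07,0.15,0,0,1],[0,0,0.14,0.35,0,0,1],[0,0,0.21,0.6,0,0,1],[0,0,0.28,0.85,0,0,1],[0,0,0.355,1,0,0,1],[0,0,0.355,1,0,0,1]],
  ],
  grip_force=30,
)

```text
time_s: 0.8
ee_pos: [0.2979, -0.5587, 0.4043]
tcp_rot: [0.995, -0.105, 0.001, -0.001]
force: [1.1, 1.6, 0.3]
finger_gap: 0.996
finger_force: 0.0
```

send_rows(
  deltas=[
    [[0,0,0,0.3,-0.2,0,1],[0,0,0,0.6,-0.5,0,1],[0,0,0,0.9,-0.8,0,1],[0,0,0,1,-1,0,1]],
  ],
)

```text
time_s: 1.13
ee_pos: [0.4159, -0.4812, 0.4042]
tcp_rot: [0.995, -0.101, 0.001, -0.001]
force: [0.6, 0.2, 0.3]
finger_gap: 1.001
finger_force: 0.0
```

send_rows(
  deltas=[
    [[0,0,0,0,-0.3,0.05,1],[0,0,0,0,-0.6,0.1,1],[0,0,0,0,-1,0.2,1]],
  ],
)

```text
time_s: 1.38
ee_pos: [0.4315, -0.3872, 0.3851]
tcp_rot: [0.994, -0.105, 0.0, 0.001]
force: [-0.2, -0.2, 0.5]
finger_gap: 0.998
finger_force: 0.0
```

send_rows(
  deltas=[
    [[0,0,0,0,-0.3,0.05,1],[0,0,0,0,-0.6,0.1,1],[0,0,0,0,-1,0.2,1]],
  ],
)

```text
time_s: 1.63
ee_pos: [0.4524, -0.2893, 0.3653]
tcp_rot: [0.994, -0.105, 0.001, 0.001]
force: [0.9, -0.3, -0.3]
finger_gap: 0.995
finger_force: 0.0
```

send_rows(
  deltas=[
    [[0,0,0,0,-0.3,0.05,1],[0,0,0,0,-0.6,0.1,1],[0,0,0,0,-1,0.2,1]],
  ],
)

```text
time_s: 1.88
ee_pos: [0.4736, -0.1916, 0.3454]
tcp_rot: [0.994, -0.105, 0.001, 0.001]
force: [1.2, -0.3, -0.4]
finger_gap: 0.999
finger_force: 0.0
```

send_rows(
  deltas=[
    [[0,0,0,0,-0.3,0.05,1],[0,0,0,0,-0.6,0.1,1],[0,0,0,0,-1,0.2,1]],
  ],
)

```text
time_s: 2.13
ee_pos: [0.4948, -0.0938, 0.3254]
tcp_rot: [0.994, -0.105, 0.001, 0.001]
force: [1.3, -1.0, 0.3]
finger_gap: 0.996
finger_force: 0.0
```

send_rows(
  deltas=[
    [[0,0,0,0,-0.3,0.05,1],[0,0,0,0,-0.6,0.1,1],[0,0,0,0,-1,0.2,1]],
  ],
)

```text
time_s: 2.38
ee_pos: [0.5161, 0.0039, 0.3054]
tcp_rot: [0.994, -0.105, 0.001, 0.001]
force: [0.1, -0.7, -0.1]
finger_gap: 0.997
finger_force: 0.0
```

send_rows(
  deltas=[
    [[0,0,0,0,-0.3,0.05,1],[0,0,0,0,-0.6,0.1,1],[0,0,0,0,-1,0.2,1],[0,0,0,0,-1,0.2,1],[0,0,0,0,-1,0.2,1],[0,0,0,0,-1,0.2,1]],
  ],
)

```text
time_s: 2.88
ee_pos: [0.5367, 0.1022, 0.2845]
tcp_rot: [0.995, -0.104, -0.0, 0.0]
force: [-0.1, -1.1, 0.6]
finger_gap: 1.001
finger_force: 0.0
```

send_rows(
  deltas=[
    [[0,0,0,0.02,-0.3,0.2,1],[0,0,0,0.045,-0.595,0.4,1],[0,0,0,0.045,-0.595,0.4,1],[0,0,0,0.045,-0.595,0.4,1],[0,0,0,0.045,-0.595,0.4,1]],
  ],
)

```text
time_s: 3.3
ee_pos: [0.5539, 0.1582, 0.2449]
tcp_rot: [0.994, -0.105, 0.0, 0.001]
force: [-0.1, -1.5, 0.6]
finger_gap: 1.001
finger_force: 0.0
```

Run:
```python
from h import *
o=get_obs(); print(o['ee_pos'],o['tcp_rot'])
c=cam('wrist'); cv2.imwrite('pics/w1.png',c['pixels']); P=cloud(c)
print(-c['Rm'].T@c['t'])
w=(P[...,2]>.024)&(P[...,2]<.04)&(abs(P[...,0]-.5535)<.04)&(abs(P[...,1]-.16)<.03)
q=P[w]; print(w.sum(),q.mean(0),cv2.minEnclosingCircle(q[:,:2].astype(np.float32)))
```

```text
[0.55385075 0.15820987 0.24488419] [ 9.94425738e-01 -1.05437723e-01  1.30053613e-04  5.66859931e-04]
[0.62913886 0.14240434 0.21428295]
2920 [0.55589692 0.1604942  0.02984543] ((0.553876519203186, 0.16113880276679993), 0.022833187133073807)
```

View pics/w1.png

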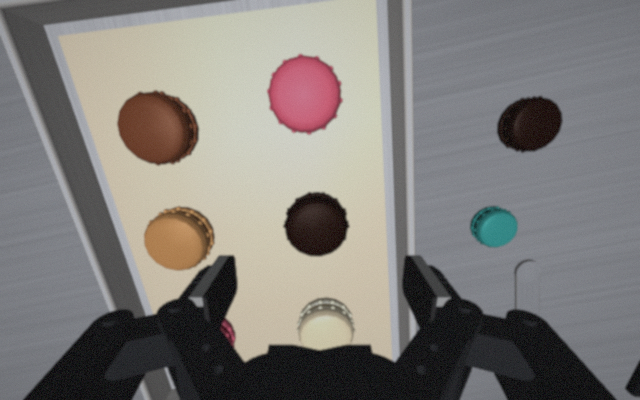

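Wrist view: dark macaron at (317,223) is centred between the pads (235 and 405). The rim is near on the right (380), so I narrow the opening before descending.

send_rows(
  deltas=[
    [[0,0,0,0,-0.01,0.1,0.365],[0,0,0,0,-0.02,0.2,0.365],[0,0,0,0,-0.02,0.3,0.365],[0,0,0,0,-0.02,0.3,0.365],[0,0,0,0,-0.02,0.3,0.365],[0,0,0,0,-0.02,0.3,0.365]],
  ],
)

```text
time_s: 3.85
ee_pos: [0.5538, 0.1621, 0.2147]
tcp_rot: [0.995, -0.105, -0.0, -0.0]
force: [0.2, 0.3, -0.1]
finger_gap: 0.683
finger_force: 0.0
```

Run:
```python
from h import *
o=get_obs(); print(o['ee_pos'],o['finger_gap'])
c=cam('wrist'); cv2.imwrite('pics/w2.png',c['pixels'])
```

```text
[0.55383214 0.16208675 0.21465931] 0.6828013206794394
```

View pics/w2.png

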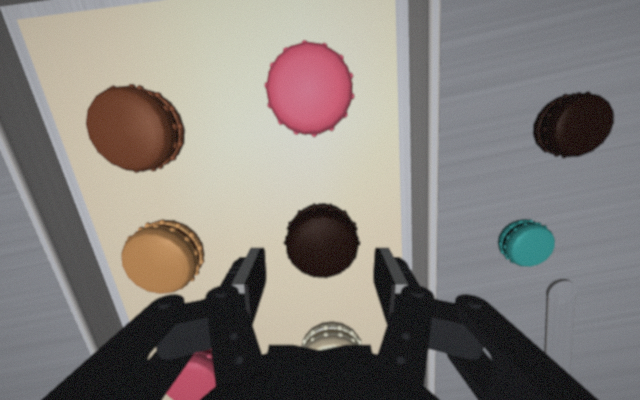

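The pads sit at 264 and 375 with the dark macaron at (321,240) between them, so the alignment is good.

send_rows(
  deltas=[
    [[0,0,0,0,0,0.12,0.365],[0,0,0,0,0,0.24,0.365],[0,0,0,0,0,0.33,0.365],[0,0,0,0,0,0.33,0.365],[0,0,0,0,0,0.33,0.365],[0,0,0,0,0,0.33,0.365]],
  ],
  grip_force=25,
)

```text
time_s: 4.4
ee_pos: [0.5539, 0.1622, 0.1816]
tcp_rot: [0.995, -0.105, -0.0, -0.0]
force: [0.4, 1.2, -0.4]
finger_gap: 0.681
finger_force: 0.0
```

send_rows(
  deltas=[
    [[0,0,0,0,0,0,0.2],[0,0,0,0,0,0,0.1],[0,0,0,0,0,0,0],[0,0,0,0,0,0,-0.2],[0,0,0,0,0,0,-0.5],[0,0,0,0,0,0,-0.5],[0,0,0,0,0,0,-0.5],[0,0,0,0,0,0,-0.5]],
  ],
)

```text
time_s: 5.07
ee_pos: [0.5541, 0.1622, 0.1824]
tcp_rot: [0.995, -0.105, 0.001, -0.0]
force: [-0.9, -0.2, 6.2]
finger_gap: 0.53
finger_force: 25.8
```

send_rows(
  deltas=[
    [[0,0,0,0,0,-0.05,-0.5],[0,0,0,0,0,-0.2,-0.5],[0,0,0,0,0,-0.4,-0.5],[0,0,0,0,0,-0.6,-0.5],[0,0,0,0,0,-0.77,-0.5],[0,0,0,0,0,-0.83,-0.5],[0,0,0,0,0,-0.83,-0.5]],
  ],
)

```text
time_s: 5.65
ee_pos: [0.5543, 0.1624, 0.2664]
tcp_rot: [0.995, -0.105, 0.001, -0.001]
force: [0.4, 0.2, -0.3]
finger_gap: 0.527
finger_force: 25.7
```

Run:
```python
from h import *
o=get_obs(); print(o['ee_pos'],o['finger_gap'],o['finger_force'],o['force'])
c=cam('wrist'); cv2.imwrite('pics/w3.png',c['pixels'])
```

```text
[0.55427384 0.16236937 0.26640975] 0.526875514596892 25.676422119140625 [ 0.43832223  0.21795349 -0.30599637]
```

View pics/w3.png

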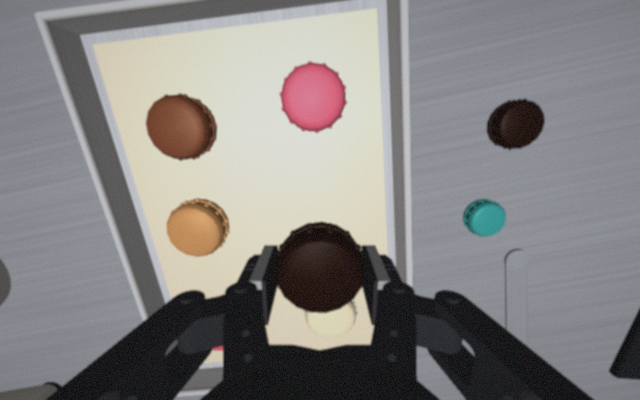

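The dark macaron is held level at (320,267). Carrying it to the dish by the cup.

send_rows(
  deltas=[
    [[0,0,0,-0.01,0.1,0,-0.5],[0,0,0,-0.03,0.28,0,-0.5],[0,0,0,-0.06,0.5,0,-0.5],[0,0,0,-0.09,0.71,0,-0.5],[0,0,0,-0.115,0.92,0,-0.5]],
  ],
)

```text
time_s: 6.12
ee_pos: [0.5222, 0.0727, 0.263]
tcp_rot: [0.994, -0.105, -0.001, 0.0]
force: [-0.6, -0.5, 0.5]
finger_gap: 0.528
finger_force: 25.7
```

send_rows(
  deltas=[
    [[0,0,0,-0.03,0.23,0,-0.5],[0,0,0,-0.06,0.46,0,-0.5],[0,0,0,-0.09,0.69,0,-0.5],[0,0,0,-0.115,0.92,0,-0.5]],
  ],
)

```text
time_s: 6.45
ee_pos: [0.4915, -0.0148, 0.2632]
tcp_rot: [0.994, -0.105, -0.001, 0.0]
force: [0.6, -0.8, -0.9]
finger_gap: 0.527
finger_force: 25.7
```

send_rows(
  deltas=[
    [[0,0,0,-0.03,0.23,0,-0.5],[0,0,0,-0.06,0.46,0,-0.5],[0,0,0,-0.09,0.69,0,-0.5],[0,0,0,-0.115,0.92,0,-0.5]],
  ],
)

```text
time_s: 6.78
ee_pos: [0.4609, -0.1022, 0.2633]
tcp_rot: [0.994, -0.105, -0.001, -0.0]
force: [0.8, 0.2, -0.8]
finger_gap: 0.534
finger_force: 25.7
```

send_rows(
  deltas=[
    [[0,0,0,-0.03,0.23,0,-0.5],[0,0,0,-0.06,0.46,0,-0.5],[0,0,0,-0.09,0.69,0,-0.5],[0,0,0,-0.11,0.85,0,-0.5],[0,0,0,-0.115,0.92,0,-0.5],[0,0,0,-0.115,0.92,0,-0.5],[0,0,0,-0.115,0.92,0,-0.5]],
  ],
)

```text
time_s: 7.37
ee_pos: [0.432, -0.1879, 0.264]
tcp_rot: [0.994, -0.105, -0.001, -0.0]
force: [-0.2, -0.3, -0.0]
finger_gap: 0.525
finger_force: 25.7
```

Run:
```python
from h import *
o=get_obs(); print(o['ee_pos'],o['tcp_rot'],o['finger_force'])
c=cam('wrist'); cv2.imwrite('pics/w4.png',c['pixels']);P=cloud(c)
w=(P[...,2]>.10)&(np.hypot(P[...,0]-.432,P[...,1]+.19)<.035)&(c['pixels'].max(-1)<60)
q=P[w]; print(np.percentile(q[:,2],[5,50,95]),q.mean(0))
```

```text
[ 0.43198525 -0.18788963  0.26403208] [ 9.94485437e-01 -1.04872482e-01 -5.64049059e-04 -4.00042483e-04] 25.687255561351776
[0.10879226 0.16619273 0.18613107] [ 0.44222372 -0.19073016  0.15237782]
```

View pics/w4.png

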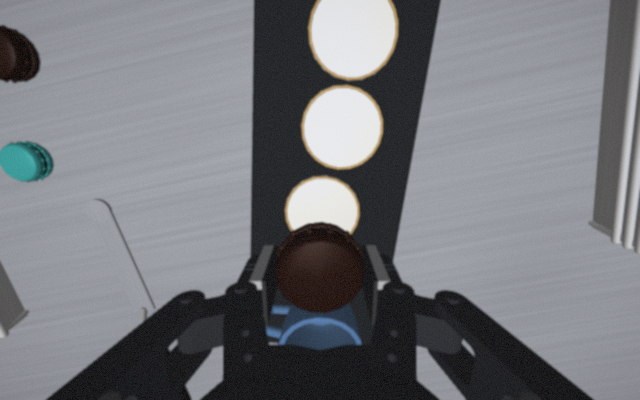

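Dishes show at (353,35), (342,127) and (322,210), with the cup at (320,335) and the macaron at (320,267). I'll check numerically which dish is which.

Run:
```python
from h import *
c=cam('wrist');P=cloud(c)
for u,v in [(353,35),(342,127),(322,195),(320,322),(320,250),(320,270),(320,290)]: print(u,v,P[v,u].round(4))
def px(p):
    q=c['Rm']@np.array(p)+c['t']; return q[:2]/q[2]*c['f']+[c['cx'],c['cy']]
for p in [(.4323,-.19,.018),(.4928,-.2175,.018),(.5526,-.2365,.018),(.6148,-.251,.018),(.344,-.173,.07)]: print(px(p).round())
# held macaron centre: top plane ~
m=(c['pixels'].max(-1)<70)&(P[...,2]>.105)&(P[...,2]<.135); 
v,u=np.where(m); k=(v>215)&(v<315)&(u>270)&(u<370); q=P[v[k],u[k]]; print(k.sum(),q.mean(0),np.percentile(q,[2,98],axis=0).round(4).tolist())
```

```text
353 35 [ 0.5513 -0.2347  0.018 ]
342 127 [ 0.4946 -0.2166  0.0188]
322 195 [ 0.4473 -0.1918  0.0186]
320 322 [ 0.3732 -0.1745  0.0705]
320 250 [ 0.4476 -0.1902  0.1124]
320 270 [ 0.4377 -0.1881  0.1131]
320 290 [ 0.4268 -0.1858  0.1131]
[324. 213.]
[344. 129.]
[355.  32.]
[362. -89.]
[326. 355.]
6210 [ 0.43515987 -0.18761197  0.11168203] [[0.415, -0.2093, 0.1061], [0.4532, -0.1646, 0.1176]]
```

send_rows(
  deltas=[
    [[0,0,0,-0.01,0.02,0.1,-0.5],[0,0,0,-0.01,0.03,0.25,-0.5],[0,0,0,-0.01,0.03,0.4,-0.5],[0,0,0,-0.01,0.03,0.52,-0.5],[0,0,0,-0.01,0.03,0.6,-0.5],[0,0,0,-0.01,0.03,0.64,-0.5],[0,0,0,-0.01,0.03,0.66,-0.5],[0,0,0,-0.01,0.03,0.67,-0.5],[0,0,0,-0.01,0.03,0.68,-0.5],[0,0,0,-0.01,0.03,0.68,-0.5],[0,0,0,-0.01,0.03,0.68,-0.5]],
  ],
)

```text
time_s: 8.38
ee_pos: [0.4308, -0.1911, 0.1972]
tcp_rot: [0.995, -0.105, 0.0, 0.0]
force: [0.4, -0.4, -0.6]
finger_gap: 0.529
finger_force: 25.7
```

send_rows(
  deltas=[
    [[0,0,0,0,0,0.005,-0.5],[0,0,0,0,0,0.01,-0.5],[0,0,0,0,0,0.01,-0.5],[0,0,0,0,0,0.01,-0.5]],
  ],
)

```text
time_s: 8.72
ee_pos: [0.4308, -0.1911, 0.1964]
tcp_rot: [0.995, -0.105, 0.0, 0.0]
force: [-1.9, 0.2, 6.7]
finger_gap: 0.529
finger_force: 26.2
```

Contact made. Release, then rise.

send_rows(
  deltas=[
    [[0,0,0,0,0,0,0.06],[0,0,0,0,0,0,0.1],[0,0,0,0,0,0,0.2],[0,0,0,0,0,0,0.3],[0,0,0,0,0,0,0.365],[0,0,0,0,0,0,0.365],[0,0,0,0,0,0,0.365]],
  ],
)

```text
time_s: 9.3
ee_pos: [0.4306, -0.191, 0.1957]
tcp_rot: [0.995, -0.105, -0.0, -0.0]
force: [-0.1, 0.1, -0.4]
finger_gap: 0.686
finger_force: 0.0
```

send_rows(
  deltas=[
    [[0,0,0,0,0,-0.1,0.365],[0,0,0,0,0,-0.3,0.365],[0,0,0,0,0,-0.5,0.365],[0,0,0,0,0,-0.7,0.365],[0,0,0,0,0,-0.7,0.365],[0,0,0,0,0,-0.7,0.365]],
  ],
)

```text
time_s: 9.8
ee_pos: [0.4311, -0.1911, 0.2675]
tcp_rot: [0.995, -0.105, 0.002, 0.0]
force: [-0.2, -0.5, -0.5]
finger_gap: 0.681
finger_force: 0.0
```

Run:
```python
from h import *
o=get_obs(); print(o['ee_pos'],o['tcp_rot'],o['time_s'])
c=cam('wrist');P=cloud(c); cv2.imwrite('pics/w5.png',c['pixels'])
m=(np.hypot(P[...,0]-.432,P[...,1]+.19)<.035)&(P[...,2]>.038)&(P[...,2]<.06); q=P[m]
print(m.sum(),q.mean(0),cv2.minEnclosingCircle(q[:,:2].astype(np.float32)))
```

```text
[ 0.43113817 -0.19114621  0.26746055] [ 9.94507134e-01 -1.04655670e-01  1.58361213e-03  4.92522215e-04] 9.8
2709 [ 0.43280794 -0.19117221  0.04387293] ((0.43080779910087585, -0.19050095975399017), 0.022666407749056816)
```

View pics/w5.png

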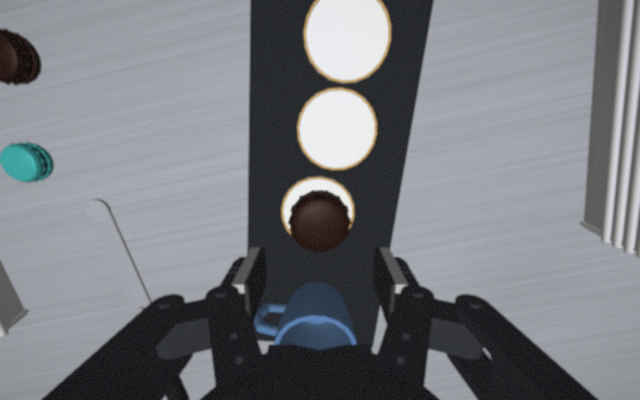

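The dark macaron sits on the dish by the cup, at (320,221) in the view and within 2 mm of centre. Next is the milk one.

send_rows(
  deltas=[
    [[0,0,0,0.04,-0.15,0,0.365],[0,0,0,0.11,-0.45,0,0.365],[0,0,0,0.17,-0.7,0,0.365],[0,0,0,0.228,-0.946,0,0.365]],
  ],
)

```text
time_s: 10.18
ee_pos: [0.4726, -0.102, 0.2648]
tcp_rot: [0.994, -0.105, -0.001, -0.0]
force: [0.5, -0.4, -0.4]
finger_gap: 0.686
finger_force: 0.0
```

send_rows(
  deltas=[
    [[0,0,0,0.08,-0.32,0,0.365],[0,0,0,0.16,-0.64,0,0.365],[0,0,0,0.228,-0.946,0,0.365]],
  ],
)

```text
time_s: 10.43
ee_pos: [0.5147, -0.0139, 0.2648]
tcp_rot: [0.994, -0.105, -0.001, -0.0]
force: [0.7, -0.7, -0.4]
finger_gap: 0.681
finger_force: 0.0
```

send_rows(
  deltas=[
    [[0,0,0,0.08,-0.32,0,0.365],[0,0,0,0.16,-0.64,0,0.365],[0,0,0,0.228,-0.946,0,0.365]],
  ],
)

```text
time_s: 10.68
ee_pos: [0.5568, 0.074, 0.2646]
tcp_rot: [0.995, -0.105, -0.001, 0.0]
force: [0.9, -0.4, 0.1]
finger_gap: 0.681
finger_force: 0.0
```

send_rows(
  deltas=[
    [[0,0,0,0.08,-0.32,0,0.365],[0,0,0,0.16,-0.64,0,0.365],[0,0,0,0.228,-0.946,0,0.365]],
  ],
)

```text
time_s: 10.93
ee_pos: [0.5988, 0.1617, 0.2644]
tcp_rot: [0.995, -0.105, -0.001, 0.0]
force: [0.7, 0.2, -0.2]
finger_gap: 0.684
finger_force: 0.0
```

send_rows(
  deltas=[
    [[0,0,0,0.08,-0.32,0,0.365],[0,0,0,0.16,-0.64,0,0.365],[0,0,0,0.228,-0.946,0.2,0.365],[0,0,0,0.228,-0.946,0.4,0.365],[0,0,0,0.228,-0.946,0.5,0.365],[0,0,0,0.228,-0.946,0.5,0.365],[0,0,0,0.228,-0.946,0.5,0.365]],
  ],
)

```text
time_s: 11.52
ee_pos: [0.6404, 0.2462, 0.2146]
tcp_rot: [0.994, -0.105, -0.001, 0.001]
force: [1.0, -0.1, 1.0]
finger_gap: 0.683
finger_force: 0.0
```

```bash
cat > near.py <<'E'
import sys
from h import *
# usage: near.py x y zlo zhi -> disc centre seen by the wrist camera, and shift in tool axes to it
x,y,a,b=map(float,sys.argv[1:])
o=get_obs(); T=R.from_quat(o['tcp_rot'])
c=cam('wrist');P=cloud(c)
m=(np.hypot(P[...,0]-x,P[...,1]-y)<.036)&(P[...,2]>a)&(P[...,2]<b); q=P[m]
(cx,cy),r=cv2.minEnclosingCircle(q[:,:2].astype(np.float32))
print('n',m.sum(),'z',np.median(q[:,2]).round(4),'c',round(cx,4),round(cy,4),'r',round(r,4),'col',c['pixels'][m].mean(0).round())
print('tcp',np.round(o['ee_pos'],4),'tool shift',T.inv().apply([cx-o['ee_pos'][0],cy-o['ee_pos'][1],0]).round(4))
E
python3 near.py .641 .248 .025 .04
```

```text
n 3867 z 0.0303 c 0.642 0.2482 r 0.0226 col [ 50.  68. 108.]
tcp [0.6404 0.2462 0.2146] tool shift [ 0.0011 -0.0022 -0.    ]
```

send_rows(
  deltas=[
    [[0,0,0,0.01,-0.02,0.08,0.365],[0,0,0,0.01,-0.02,0.18,0.365],[0,0,0,0.01,-0.02,0.27,0.365],[0,0,0,0.01,-0.02,0.28,0.365],[0,0,0,0.01,-0.02,0.28,0.365]],
  ],
)

```text
time_s: 11.98
ee_pos: [0.6416, 0.2493, 0.1865]
tcp_rot: [0.995, -0.105, -0.001, 0.001]
force: [0.4, 0.3, 0.6]
finger_gap: 0.681
finger_force: 0.0
```

send_rows(
  deltas=[
    [[0,0,0,0,0,0,0.2],[0,0,0,0,0,0,0.1],[0,0,0,0,0,0,0],[0,0,0,0,0,0,-0.2],[0,0,0,0,0,0,-0.5],[0,0,0,0,0,0,-0.5],[0,0,0,0,0,0,-0.5],[0,0,0,0,0,0,-0.5]],
  ],
)

```text
time_s: 12.65
ee_pos: [0.6422, 0.2498, 0.1884]
tcp_rot: [0.995, -0.105, 0.001, -0.0]
force: [-0.6, 0.3, 4.5]
finger_gap: 0.53
finger_force: 26.0
```

send_rows(
  deltas=[
    [[0,0,0,0,0,-0.05,-0.5],[0,0,0,0,0,-0.2,-0.5],[0,0,0,0,0,-0.4,-0.5],[0,0,0,0,0,-0.6,-0.5],[0,0,0,0,0,-0.74,-0.5],[0,0,0,0,0,-0.8,-0.5],[0,0,0,0,0,-0.8,-0.5]],
  ],
)

```text
time_s: 13.23
ee_pos: [0.6423, 0.2499, 0.2694]
tcp_rot: [0.995, -0.105, 0.001, -0.001]
force: [-0.7, 0.3, -0.4]
finger_gap: 0.524
finger_force: 25.7
```

send_rows(
  deltas=[
    [[0,0,0,-0.01,0.1,0,-0.5],[0,0,0,-0.03,0.28,0,-0.5],[0,0,0,-0.05,0.5,0,-0.5],[0,0,0,-0.075,0.74,0,-0.5],[0,0,0,-0.098,0.975,0,-0.5]],
  ],
)

```text
time_s: 13.65
ee_pos: [0.6109, 0.1545, 0.2656]
tcp_rot: [0.995, -0.105, -0.001, 0.001]
force: [0.3, -0.6, -0.1]
finger_gap: 0.527
finger_force: 25.7
```

send_rows(
  deltas=[
    [[0,0,0,-0.025,0.25,0,-0.5],[0,0,0,-0.05,0.5,0,-0.5],[0,0,0,-0.075,0.75,0,-0.5],[0,0,0,-0.098,0.975,0,-0.5]],
  ],
)

```text
time_s: 13.98
ee_pos: [0.5808, 0.0604, 0.2659]
tcp_rot: [0.994, -0.105, -0.001, 0.001]
force: [0.0, -0.1, 0.2]
finger_gap: 0.521
finger_force: 25.7
```

send_rows(
  deltas=[
    [[0,0,0,-0.025,0.25,0,-0.5],[0,0,0,-0.05,0.5,0,-0.5],[0,0,0,-0.075,0.75,0,-0.5],[0,0,0,-0.098,0.975,0,-0.5]],
  ],
)

```text
time_s: 14.32
ee_pos: [0.5506, -0.0327, 0.266]
tcp_rot: [0.994, -0.105, -0.001, 0.0]
force: [0.4, 0.7, 1.0]
finger_gap: 0.527
finger_force: 25.7
```

send_rows(
  deltas=[
    [[0,0,0,-0.025,0.25,0,-0.5],[0,0,0,-0.05,0.5,0,-0.5],[0,0,0,-0.075,0.75,0,-0.5],[0,0,0,-0.098,0.975,0,-0.5]],
  ],
)

```text
time_s: 14.65
ee_pos: [0.5206, -0.1258, 0.2661]
tcp_rot: [0.994, -0.105, -0.001, 0.0]
force: [0.1, 0.5, -1.7]
finger_gap: 0.529
finger_force: 25.7
```

send_rows(
  deltas=[
    [[0,0,0,-0.025,0.25,0,-0.5],[0,0,0,-0.05,0.5,0,-0.5],[0,0,0,-0.075,0.75,0,-0.5],[0,0,0,-0.09,0.9,0,-0.5],[0,0,0,-0.098,0.975,0,-0.5],[0,0,0,-0.098,0.975,0,-0.5],[0,0,0,-0.098,0.975,0,-0.5]],
  ],
)

```text
time_s: 15.23
ee_pos: [0.4922, -0.2165, 0.2669]
tcp_rot: [0.994, -0.105, -0.001, -0.0]
force: [-0.1, 1.3, -0.5]
finger_gap: 0.526
finger_force: 25.7
```

```bash
cat > held.py <<'E'
from h import *
# held macaron: extent of points between the fingers, ahead of the pads
o=get_obs(); T=R.from_quat(o['tcp_rot']); c=cam('wrist'); P=cloud(c); p=T.inv().apply(P.reshape(-1,3)-o['ee_pos'])
k=(abs(p[:,1])<.012)&(abs(p[:,0])<.04)&(p[:,2]>.135)&(p[:,2]<.175); q=p[k]
t=q[:,2]<np.percentile(q[:,2],30)+.004
print('tcp',np.round(o['ee_pos'],4),'grip',o['finger_gap'],'top ahead',np.percentile(q[:,2],[10,50]).round(4),'x front',np.percentile(q[t][:,0],99.5).round(4),k.sum())
k=(abs(p[:,1])<.012)&(abs(p[:,0])<.02)&(p[:,2]>.135)&(p[:,2]<.175); A=np.c_[p[k][:,:2],np.ones(k.sum())]
print('tilt',np.linalg.lstsq(A,p[k][:,2],rcond=None)[0][:2].round(3))
E
python3 held.py
```

```text
tcp [ 0.4922 -0.2165  0.2669] grip 0.526434697898597 top ahead [0.157  0.1579] x front 0.0208 3872
tilt [0.07  0.015]
```

send_rows(
  deltas=[
    [[0,0,0,0,0.01,0.1,-0.5],[0,0,0,0,0.01,0.25,-0.5],[0,0,0,0,0.01,0.4,-0.5],[0,0,0,0,0.01,0.5,-0.5],[0,0,0,0,0.01,0.56,-0.5],[0,0,0,0,0.01,0.6,-0.5],[0,0,0,0,0.01,0.62,-0.5],[0,0,0,0,0.01,0.63,-0.5],[0,0,0,0,0.01,0.64,-0.5],[0,0,0,0,0.01,0.64,-0.5]],
  ],
)

```text
time_s: 16.12
ee_pos: [0.4926, -0.218, 0.2041]
tcp_rot: [0.995, -0.105, 0.0, 0.0]
force: [0.5, -0.2, -0.2]
finger_gap: 0.525
finger_force: 25.7
```

send_rows(
  deltas=[
    [[0,0,0,0,0,0.01,-0.5],[0,0,0,0,0,0.015,-0.5],[0,0,0,0,0,0.015,-0.5],[0,0,0,0,0,0.015,-0.5]],
  ],
)

```text
time_s: 16.45
ee_pos: [0.4924, -0.218, 0.2024]
tcp_rot: [0.995, -0.105, 0.0, 0.0]
force: [0.2, 0.7, 0.6]
finger_gap: 0.524
finger_force: 25.7
```

send_rows(
  deltas=[
    [[0,0,0,0,0,0.01,-0.5],[0,0,0,0,0,0.015,-0.5],[0,0,0,0,0,0.015,-0.5],[0,0,0,0,0,0.015,-0.5]],
  ],
)

```text
time_s: 16.78
ee_pos: [0.4925, -0.2179, 0.2023]
tcp_rot: [0.995, -0.105, 0.0, 0.0]
force: [-6.9, 3.1, 15.0]
finger_gap: 0.525
finger_force: 27.0
```

send_rows(
  deltas=[
    [[0,0,0,0,0,-0.01,-0.5],[0,0,0,0,0,-0.01,0.06],[0,0,0,0,0,-0.01,0.1],[0,0,0,0,0,-0.01,0.2],[0,0,0,0,0,-0.01,0.3],[0,0,0,0,0,-0.01,0.365],[0,0,0,0,0,-0.01,0.365],[0,0,0,0,0,-0.01,0.365]],
  ],
)

```text
time_s: 17.45
ee_pos: [0.4924, -0.2179, 0.2016]
tcp_rot: [0.995, -0.105, -0.0, -0.0]
force: [0.2, 0.4, -0.6]
finger_gap: 0.685
finger_force: 0.0
```

send_rows(
  deltas=[
    [[0,0,0,0,0,-0.1,0.365],[0,0,0,0,0,-0.3,0.365],[0,0,0,0,0,-0.5,0.365],[0,0,0,0,0,-0.65,0.365],[0,0,0,0,0,-0.65,0.365],[0,0,0,0,0,-0.65,0.365]],
  ],
)

```text
time_s: 17.95
ee_pos: [0.4928, -0.2181, 0.2682]
tcp_rot: [0.995, -0.105, 0.001, 0.0]
force: [-0.7, -0.7, -1.1]
finger_gap: 0.681
finger_force: 0.0
```

```bash
python3 near.py .4928 -.2175 .038 .06;python3 near.py .4323 -.190 .038 .06
```

```text
n 2700 z 0.0443 c 0.4931 -0.2177 r 0.0226 col [ 62.  84. 135.]
tcp [ 0.4928 -0.2181  0.2682] tool shift [ 0.0002 -0.0004  0.    ]
n 2130 z 0.0442 c 0.4311 -0.1907 r 0.0228 col [25. 29. 43.]
tcp [ 0.4923 -0.2179  0.2671] tool shift [-0.0655 -0.0139 -0.    ]
```

send_rows(
  deltas=[
    [[0,0,0,-0.01,-0.15,0,0.365],[0,0,0,-0.03,-0.45,0,0.365],[0,0,0,-0.045,-0.7,0,0.365],[0,0,0,-0.059,-0.969,0,0.365]],
  ],
)

```text
time_s: 18.38
ee_pos: [0.5063, -0.1211, 0.2656]
tcp_rot: [0.994, -0.105, -0.001, -0.0]
force: [0.9, -0.6, 0.0]
finger_gap: 0.685
finger_force: 0.0
```

send_rows(
  deltas=[
    [[0,0,0,-0.02,-0.32,0,0.365],[0,0,0,-0.04,-0.65,0,0.365],[0,0,0,-0.059,-0.969,0,0.365]],
  ],
)

```text
time_s: 18.63
ee_pos: [0.5207, -0.0244, 0.2657]
tcp_rot: [0.994, -0.105, -0.001, -0.0]
force: [0.7, 0.5, -0.2]
finger_gap: 0.683
finger_force: 0.0
```

send_rows(
  deltas=[
    [[0,0,0,-0.02,-0.32,0,0.365],[0,0,0,-0.04,-0.65,0,0.365],[0,0,0,-0.059,-0.969,0,0.365]],
  ],
)

```text
time_s: 18.88
ee_pos: [0.5352, 0.0717, 0.2657]
tcp_rot: [0.995, -0.105, -0.001, 0.0]
force: [0.3, 0.6, -0.3]
finger_gap: 0.681
finger_force: 0.0
```

send_rows(
  deltas=[
    [[0,0,0,-0.02,-0.32,0,0.365],[0,0,0,-0.04,-0.65,0,0.365],[0,0,0,-0.059,-0.969,0,0.365]],
  ],
)

```text
time_s: 19.13
ee_pos: [0.5496, 0.1677, 0.2656]
tcp_rot: [0.995, -0.105, -0.001, 0.0]
force: [0.0, 0.6, -0.1]
finger_gap: 0.682
finger_force: 0.0
```

send_rows(
  deltas=[
    [[0,0,0,-0.02,-0.32,0,0.365],[0,0,0,-0.04,-0.65,0,0.365],[0,0,0,-0.059,-0.969,0.2,0.365],[0,0,0,-0.059,-0.969,0.4,0.365],[0,0,0,-0.059,-0.969,0.5,0.365],[0,0,0,-0.059,-0.969,0.5,0.365],[0,0,0,-0.059,-0.969,0.5,0.365]],
  ],
)

```text
time_s: 19.72
ee_pos: [0.5644, 0.2606, 0.2157]
tcp_rot: [0.994, -0.105, -0.001, 0.001]
force: [0.1, -0.3, -0.1]
finger_gap: 0.683
finger_force: 0.0
```

```bash
python3 near.py .564 .262 .025 .04
```

```text
n 3780 z 0.0303 c 0.5639 0.2629 r 0.0226 col [ 77. 116. 156.]
tcp [0.5644 0.2606 0.2157] tool shift [-0.001  -0.0022 -0.    ]
```

send_rows(
  deltas=[
    [[0,0,0,-0.01,-0.02,0.08,0.365],[0,0,0,-0.01,-0.02,0.18,0.365],[0,0,0,-0.01,-0.02,0.27,0.365],[0,0,0,-0.01,-0.02,0.29,0.365],[0,0,0,-0.01,-0.02,0.29,0.365]],
  ],
)

```text
time_s: 20.18
ee_pos: [0.5634, 0.2638, 0.1864]
tcp_rot: [0.994, -0.105, -0.001, 0.001]
force: [-0.2, 0.4, 0.4]
finger_gap: 0.682
finger_force: 0.0
```

send_rows(
  deltas=[
    [[0,0,0,0,0,0,0.2],[0,0,0,0,0,0,0.1],[0,0,0,0,0,0,0],[0,0,0,0,0,0,-0.2],[0,0,0,0,0,0,-0.5],[0,0,0,0,0,0,-0.5],[0,0,0,0,0,0,-0.5],[0,0,0,0,0,0,-0.5]],
  ],
)

```text
time_s: 20.85
ee_pos: [0.564, 0.2645, 0.1883]
tcp_rot: [0.995, -0.105, 0.0, -0.0]
force: [-0.2, -0.5, 5.6]
finger_gap: 0.524
finger_force: 26.0
```

send_rows(
  deltas=[
    [[0,0,0,0,0,-0.05,-0.5],[0,0,0,0,0,-0.2,-0.5],[0,0,0,0,0,-0.4,-0.5],[0,0,0,0,0,-0.6,-0.5],[0,0,0,0,0,-0.74,-0.5],[0,0,0,0,0,-0.8,-0.5],[0,0,0,0,0,-0.8,-0.5]],
  ],
)

```text
time_s: 21.43
ee_pos: [0.5641, 0.2645, 0.2692]
tcp_rot: [0.995, -0.105, 0.001, -0.001]
force: [0.7, 0.1, -1.2]
finger_gap: 0.526
finger_force: 25.7
```

```bash
python3 held.py
```

```text
tcp [0.5641 0.2645 0.2692] grip 0.5257891733081872 top ahead [0.157  0.1579] x front 0.0213 3885
tilt [0.049 0.011]
```

send_rows(
  deltas=[
    [[0,0,0,0.02,0.1,0,-0.5],[0,0,0,0.05,0.28,0,-0.5],[0,0,0,0.1,0.5,0,-0.5],[0,0,0,0.14,0.74,0,-0.5],[0,0,0,0.186,0.982,0,-0.5]],
  ],
)

```text
time_s: 21.9
ee_pos: [0.5608, 0.1625, 0.266]
tcp_rot: [0.995, -0.105, -0.001, 0.001]
force: [0.3, 0.5, -0.6]
finger_gap: 0.524
finger_force: 25.7
```

send_rows(
  deltas=[
    [[0,0,0,0.05,0.25,0,-0.5],[0,0,0,0.1,0.5,0,-0.5],[0,0,0,0.14,0.75,0,-0.5],[0,0,0,0.186,0.982,0,-0.5]],
  ],
)

```text
time_s: 22.23
ee_pos: [0.5584, 0.0618, 0.2662]
tcp_rot: [0.994, -0.105, -0.001, 0.001]
force: [0.3, 0.1, -0.1]
finger_gap: 0.527
finger_force: 25.7
```

send_rows(
  deltas=[
    [[0,0,0,0.05,0.25,0,-0.5],[0,0,0,0.1,0.5,0,-0.5],[0,0,0,0.14,0.75,0,-0.5],[0,0,0,0.186,0.982,0,-0.5]],
  ],
)

```text
time_s: 22.57
ee_pos: [0.5559, -0.038, 0.2662]
tcp_rot: [0.994, -0.105, -0.001, 0.0]
force: [0.4, -1.0, -0.6]
finger_gap: 0.527
finger_force: 25.7
```

send_rows(
  deltas=[
    [[0,0,0,0.05,0.25,0,-0.5],[0,0,0,0.1,0.5,0,-0.5],[0,0,0,0.14,0.75,0,-0.5],[0,0,0,0.186,0.982,0,-0.5]],
  ],
)

```text
time_s: 22.9
ee_pos: [0.5535, -0.1378, 0.2661]
tcp_rot: [0.994, -0.105, -0.001, 0.0]
force: [0.9, -0.5, -1.5]
finger_gap: 0.529
finger_force: 25.7
```

send_rows(
  deltas=[
    [[0,0,0,0.05,0.25,0,-0.5],[0,0,0,0.1,0.5,0,-0.5],[0,0,0,0.14,0.75,0,-0.5],[0,0,0,0.17,0.9,0,-0.5],[0,0,0,0.186,0.982,0,-0.5],[0,0,0,0.186,0.982,0,-0.5],[0,0,0,0.186,0.982,0,-0.5]],
  ],
)

```text
time_s: 23.48
ee_pos: [0.5522, -0.2349, 0.2668]
tcp_rot: [0.994, -0.105, -0.001, -0.001]
force: [0.3, 1.1, -0.2]
finger_gap: 0.525
finger_force: 25.7
```

send_rows(
  deltas=[
    [[0,0,0,0,0.01,0.1,-0.5],[0,0,0,0,0.01,0.25,-0.5],[0,0,0,0,0.01,0.4,-0.5],[0,0,0,0,0.01,0.5,-0.5],[0,0,0,0,0.01,0.56,-0.5],[0,0,0,0,0.01,0.6,-0.5],[0,0,0,0,0.01,0.63,-0.5],[0,0,0,0,0.01,0.645,-0.5],[0,0,0,0,0.01,0.655,-0.5],[0,0,0,0,0.01,0.655,-0.5],[0,0,0,0,0.01,0.655,-0.5]],
  ],
)

```text
time_s: 24.4
ee_pos: [0.5525, -0.2364, 0.2027]
tcp_rot: [0.995, -0.105, 0.0, 0.0]
force: [-0.6, -0.9, -0.5]
finger_gap: 0.527
finger_force: 25.7
```

send_rows(
  deltas=[
    [[0,0,0,0,0,0.005,-0.5],[0,0,0,0,0,0.01,-0.5],[0,0,0,0,0,0.01,-0.5],[0,0,0,0,0,0.01,-0.5]],
  ],
)

```text
time_s: 24.73
ee_pos: [0.5526, -0.2364, 0.2023]
tcp_rot: [0.995, -0.105, 0.001, 0.0]
force: [-2.2, 0.8, 7.2]
finger_gap: 0.526
finger_force: 26.3
```

send_rows(
  deltas=[
    [[0,0,0,0,0,0,0.06],[0,0,0,0,0,0,0.1],[0,0,0,0,0,0,0.2],[0,0,0,0,0,0,0.3],[0,0,0,0,0,0,0.365],[0,0,0,0,0,0,0.365],[0,0,0,0,0,0,0.365]],
  ],
)

```text
time_s: 25.32
ee_pos: [0.5524, -0.2363, 0.2011]
tcp_rot: [0.995, -0.105, -0.0, -0.0]
force: [-0.3, 0.4, -0.4]
finger_gap: 0.68
finger_force: 0.0
```

send_rows(
  deltas=[
    [[0,0,0,0,0,-0.1,0.365],[0,0,0,0,0,-0.3,0.365],[0,0,0,0,0,-0.5,0.365],[0,0,0,0,0,-0.65,0.365],[0,0,0,0,0,-0.65,0.365],[0,0,0,0,0,-0.65,0.365]],
  ],
)

```text
time_s: 25.82
ee_pos: [0.5527, -0.2364, 0.2677]
tcp_rot: [0.995, -0.105, 0.001, 0.0]
force: [0.3, -0.4, -0.1]
finger_gap: 0.68
finger_force: 0.0
```

```bash
python3 near.py .5526 -.2365 .038 .06;python3 near.py .4928 -.2175 .038 .06
```

```text
n 2706 z 0.0443 c 0.5529 -0.2361 r 0.0227 col [117. 177. 224.]
tcp [ 0.5527 -0.2364  0.2677] tool shift [ 0.0001 -0.0003 -0.    ]
n 2182 z 0.0442 c 0.4937 -0.218 r 0.0228 col [ 63.  87. 142.]
tcp [ 0.5523 -0.2363  0.2664] tool shift [-0.0612 -0.0057 -0.    ]
```

send_rows(
  deltas=[
    [[0,0,0,-0.07,-0.15,0,0.365],[0,0,0,-0.2,-0.45,0,0.365],[0,0,0,-0.32,-0.7,0,0.365],[0,0,0,-0.432,-0.954,0,0.365]],
  ],
)

```text
time_s: 26.25
ee_pos: [0.529, -0.1328, 0.2649]
tcp_rot: [0.994, -0.105, -0.001, -0.0]
force: [0.8, 0.7, 0.6]
finger_gap: 0.686
finger_force: 0.0
```

send_rows(
  deltas=[
    [[0,0,0,-0.14,-0.32,0,0.365],[0,0,0,-0.28,-0.64,0,0.365],[0,0,0,-0.432,-0.954,0,0.365]],
  ],
)

```text
time_s: 26.5
ee_pos: [0.5067, -0.0303, 0.2652]
tcp_rot: [0.994, -0.105, -0.001, -0.0]
force: [0.6, 0.1, 0.0]
finger_gap: 0.679
finger_force: 0.0
```

send_rows(
  deltas=[
    [[0,0,0,-0.14,-0.32,0,0.365],[0,0,0,-0.28,-0.64,0,0.365],[0,0,0,-0.432,-0.954,0,0.365]],
  ],
)

```text
time_s: 26.75
ee_pos: [0.4842, 0.072, 0.2654]
tcp_rot: [0.995, -0.105, -0.001, 0.0]
force: [0.4, 0.2, -0.0]
finger_gap: 0.683
finger_force: 0.0
```

send_rows(
  deltas=[
    [[0,0,0,-0.14,-0.32,0,0.365],[0,0,0,-0.28,-0.64,0,0.365],[0,0,0,-0.432,-0.954,0.2,0.365],[0,0,0,-0.432,-0.954,0.4,0.365],[0,0,0,-0.432,-0.954,0.5,0.365],[0,0,0,-0.432,-0.954,0.5,0.365],[0,0,0,-0.432,-0.954,0.5,0.365]],
  ],
)

```text
time_s: 27.33
ee_pos: [0.4628, 0.1716, 0.2155]
tcp_rot: [0.994, -0.105, -0.001, 0.001]
force: [1.1, -0.7, 0.8]
finger_gap: 0.681
finger_force: 0.0
```

```bash
python3 near.py .463 .173 .025 .04
```

```text
n 3805 z 0.0303 c 0.4626 0.1727 r 0.0225 col [153. 175. 180.]
tcp [0.4628 0.1716 0.2155] tool shift [-0.0005 -0.0011 -0.    ]
```

send_rows(
  deltas=[
    [[0,0,0,-0.005,-0.01,0.08,0.365],[0,0,0,-0.005,-0.01,0.18,0.365],[0,0,0,-0.005,-0.01,0.27,0.365],[0,0,0,-0.005,-0.01,0.29,0.365],[0,0,0,-0.005,-0.01,0.29,0.365]],
  ],
)

```text
time_s: 27.8
ee_pos: [0.4621, 0.1736, 0.1861]
tcp_rot: [0.994, -0.105, -0.001, 0.0]
force: [0.1, -0.6, -0.2]
finger_gap: 0.682
finger_force: 0.0
```

send_rows(
  deltas=[
    [[0,0,0,0,0,0,0.2],[0,0,0,0,0,0,0.1],[0,0,0,0,0,0,0],[0,0,0,0,0,0,-0.2],[0,0,0,0,0,0,-0.5],[0,0,0,0,0,0,-0.5],[0,0,0,0,0,0,-0.5],[0,0,0,0,0,0,-0.5]],
  ],
)

```text
time_s: 28.47
ee_pos: [0.4627, 0.1741, 0.1877]
tcp_rot: [0.995, -0.105, 0.0, -0.0]
force: [-0.9, -0.6, 6.2]
finger_gap: 0.528
finger_force: 26.0
```

send_rows(
  deltas=[
    [[0,0,0,0,0,-0.05,-0.5],[0,0,0,0,0,-0.2,-0.5],[0,0,0,0,0,-0.4,-0.5],[0,0,0,0,0,-0.6,-0.5],[0,0,0,0,0,-0.74,-0.5],[0,0,0,0,0,-0.8,-0.5],[0,0,0,0,0,-0.8,-0.5]],
  ],
)

```text
time_s: 29.05
ee_pos: [0.4629, 0.1742, 0.2686]
tcp_rot: [0.995, -0.105, 0.001, -0.0]
force: [0.3, -0.1, -1.3]
finger_gap: 0.526
finger_force: 25.7
```

```bash
python3 held.py
```

```text
tcp [0.4629 0.1742 0.2686] grip 0.5256545860651237 top ahead [0.1564 0.1573] x front 0.021 3893
tilt [0.075 0.002]
```

send_rows(
  deltas=[
    [[0,0,0,0.06,0.1,0,-0.5],[0,0,0,0.17,0.28,0,-0.5],[0,0,0,0.3,0.49,0,-0.5],[0,0,0,0.44,0.72,0,-0.5],[0,0,0,0.592,0.96,0,-0.5]],
  ],
)

```text
time_s: 29.52
ee_pos: [0.5, 0.067, 0.2657]
tcp_rot: [0.995, -0.104, -0.001, 0.0]
force: [0.1, -0.5, -0.0]
finger_gap: 0.53
finger_force: 25.7
```

send_rows(
  deltas=[
    [[0,0,0,0.15,0.24,0,-0.5],[0,0,0,0.3,0.48,0,-0.5],[0,0,0,0.445,0.72,0,-0.5],[0,0,0,0.592,0.96,0,-0.5]],
  ],
)

```text
time_s: 29.85
ee_pos: [0.5381, -0.0399, 0.2656]
tcp_rot: [0.995, -0.105, -0.001, 0.0]
force: [0.2, 1.0, -0.4]
finger_gap: 0.523
finger_force: 25.7
```

send_rows(
  deltas=[
    [[0,0,0,0.15,0.24,0,-0.5],[0,0,0,0.3,0.48,0,-0.5],[0,0,0,0.445,0.72,0,-0.5],[0,0,0,0.592,0.96,0,-0.5]],
  ],
)

```text
time_s: 30.18
ee_pos: [0.576, -0.146, 0.2653]
tcp_rot: [0.995, -0.105, -0.001, -0.0]
force: [-0.6, -0.2, -0.3]
finger_gap: 0.525
finger_force: 25.7
```

send_rows(
  deltas=[
    [[0,0,0,0.15,0.24,0,-0.5],[0,0,0,0.3,0.48,0,-0.5],[0,0,0,0.44,0.71,0,-0.5],[0,0,0,0.54,0.87,0,-0.5],[0,0,0,0.592,0.96,0,-0.5],[0,0,0,0.592,0.96,0,-0.5],[0,0,0,0.592,0.96,0,-0.5]],
  ],
)

```text
time_s: 30.77
ee_pos: [0.6139, -0.2502, 0.2659]
tcp_rot: [0.995, -0.105, -0.001, -0.001]
force: [0.4, 0.7, 0.3]
finger_gap: 0.525
finger_force: 25.7
```

send_rows(
  deltas=[
    [[0,0,0,0.005,0,0.1,-0.5],[0,0,0,0.005,0,0.25,-0.5],[0,0,0,0.005,0,0.4,-0.5],[0,0,0,0.005,0,0.5,-0.5],[0,0,0,0.005,0,0.56,-0.5],[0,0,0,0.005,0,0.6,-0.5],[0,0,0,0.005,0,0.63,-0.5],[0,0,0,0.005,0,0.645,-0.5],[0,0,0,0.005,0,0.65,-0.5],[0,0,0,0.005,0,0.65,-0.5],[0,0,0,0.005,0,0.65,-0.5]],
  ],
)

```text
time_s: 31.68
ee_pos: [0.6149, -0.2511, 0.2028]
tcp_rot: [0.995, -0.105, 0.0, 0.0]
force: [0.4, 0.4, -0.2]
finger_gap: 0.529
finger_force: 25.7
```

send_rows(
  deltas=[
    [[0,0,0,0,0,0.005,-0.5],[0,0,0,0,0,0.01,-0.5],[0,0,0,0,0,0.01,-0.5],[0,0,0,0,0,0.01,-0.5]],
  ],
)

```text
time_s: 32.02
ee_pos: [0.6148, -0.2511, 0.2018]
tcp_rot: [0.995, -0.105, 0.0, 0.0]
force: [-1.8, 0.9, 4.0]
finger_gap: 0.526
finger_force: 26.0
```

Contact made. Release, rise and check everything.

send_rows(
  deltas=[
    [[0,0,0,0,0,0,0.06],[0,0,0,0,0,0,0.1],[0,0,0,0,0,0,0.2],[0,0,0,0,0,0,0.3],[0,0,0,0,0,0,0.365],[0,0,0,0,0,0,0.365],[0,0,0,0,0,0,0.365]],
  ],
)

```text
time_s: 32.6
ee_pos: [0.6147, -0.251, 0.201]
tcp_rot: [0.995, -0.105, -0.0, -0.0]
force: [-0.4, -0.5, 0.1]
finger_gap: 0.685
finger_force: 0.0
```

send_rows(
  deltas=[
    [[0,0,0,0,0,-0.1,0.365],[0,0,0,0,0,-0.3,0.365],[0,0,0,0,0,-0.5,0.365],[0,0,0,0,0,-0.75,0.365],[0,0,0,0,0,-1,0.365],[0,0,0,0,0,-1,0.365],[0,0,0,0,0,-1,0.365]],
  ],
)

```text
time_s: 33.18
ee_pos: [0.6153, -0.2511, 0.3043]
tcp_rot: [0.995, -0.105, 0.002, 0.001]
force: [-0.4, 0.1, -0.6]
finger_gap: 0.684
finger_force: 0.0
```

send_rows(
  deltas=[
    [[0,0,0,0,-0.3,0,0.365],[0,0,0,0,-0.6,0,0.365],[0,0,0,0,-1,0,0.365]],
  ],
)

```text
time_s: 33.43
ee_pos: [0.6346, -0.1553, 0.3003]
tcp_rot: [0.994, -0.107, -0.001, 0.001]
force: [1.1, 0.1, -0.0]
finger_gap: 0.679
finger_force: 0.0
```

send_rows(
  deltas=[
    [[0,0,0,0,-0.3,0,0.365],[0,0,0,0,-0.6,0,0.365],[0,0,0,0,-1,0,0.365],[0,0,0,0,-1,0,0.365]],
  ],
)

```text
time_s: 33.77
ee_pos: [0.6567, -0.0445, 0.3006]
tcp_rot: [0.995, -0.099, -0.001, -0.003]
force: [-0.9, 2.2, 0.2]
finger_gap: 0.682
finger_force: 0.0
```

send_rows(
  deltas=[
    [[0,0,0,0,-0.3,0,0.365],[0,0,0,0,-0.6,0,0.365],[0,0,0,0,-1,0,0.365],[0,0,0,0,-1,0,0.365],[0,0,0,0,-1,0,0.365],[0,0,0,0,-1,0,0.365],[0,0,0,0,-1,0,0.365]],
  ],
)

```text
time_s: 34.35
ee_pos: [0.677, 0.0408, 0.3007]
tcp_rot: [0.994, -0.105, -0.0, 0.001]
force: [0.0, -1.0, 0.3]
finger_gap: 0.682
finger_force: 0.0
```

Run:
```python
from h import *
c=cam('scene'); cv2.imwrite('pics/s9.png',c['pixels'])
D=dict(dark=(.4323,-.19),milk=(.4928,-.2175),caramel=(.5526,-.2365),cream=(.6148,-.251))
for n in('top','scene'):
    c=cam(n); P=cloud(c)
    for k,d in D.items():
        m=(np.hypot(P[...,0]-d[0],P[...,1]-d[1])<.03)&(P[...,2]>.040)&(P[...,2]<.055); q=P[m]
        if len(q)<20: print(n,k,'few');continue
        (x,y),r=cv2.minEnclosingCircle(q[:,:2].astype(np.float32)); print(n,k,np.round([x-d[0],y-d[1],r,np.median(q[:,2])],4),c['pixels'][m].mean(0).round())
```

```text
top dark [-0.002  -0.002   0.0228  0.0447] [21. 25. 37.]
top milk [ 0.     -0.0019  0.0231  0.0445] [ 34.  57. 107.]
top caramel [ 0.0006 -0.0006  0.0229  0.0445] [ 55. 118. 176.]
top cream [-0.0008 -0.0008  0.0233  0.0447] [155. 185. 191.]
scene dark [-0.0006 -0.0001  0.0229  0.0444] [22. 24. 35.]
scene milk [0.0009 0.0012 0.0224 0.0445] [ 45.  64. 111.]
scene caramel [0.0014 0.0011 0.0226 0.0445] [ 68. 123. 176.]
scene cream [-0.      0.0019  0.0224  0.0444] [157. 191. 201.]
```

View pics/s9.png

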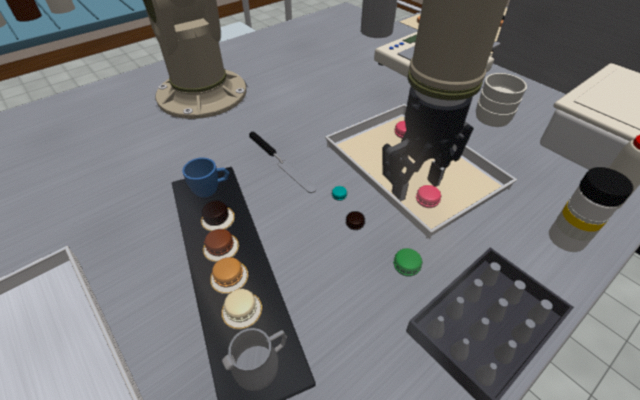

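The scene shows dark (215,212), milk (219,241), caramel (228,271) and cream (240,305) centred on their dishes. The cup and jug have not moved.

```bash
python3 -c "from station import job_done; print(job_done())"
```

```text
the job is handed in; nothing more can be done
None
```

The job is handed in: dark, milk, caramel and cream macarons lie flat and centred to about 3 mm on their dishes, in order from the blue cup to the milk jug, and the cup and jug look undisturbed.

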